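Set up the lever cutter for the next pads

TASK

Set up the bench lever cutter for square cuts the length of the cardboard sample pad that lies on the clipboard: swing the angle guide back until it lies flush along the rear fence, and move the back stop to the notch for that length, its index knob dropped fully down into the notch. Leave the sample pads, and the knife and marker on the board, where they are.

Things in the scene. Friction and masses are not known exactly. Their poses are not given: they have to be found in the camera images.
- cutter: Bench lever cutter, fixed, its pose differs from run to run. Origin at bench level under the board; z up, x from the robot's side to the rear fence, y to the left; the places below are in this frame, in mm. Grey board x -130 to 130, y -170 to 190, top at z = 30. But for the knob all of it is lower than 76 mm.
- cut (a point): Middle of the cutting edge, which runs along the board's right edge (y = -170) at board height. The closed blade arm lies on it, y from -150 to -202, pivot block up to z = 70, its black handle (up to z = 75) reaching towards the robot to x = -268.
- fence (a point): Point at board height on the front face (x = 115) of the rear fence, an aluminium bar 12 mm high (top at z = 42) along y.
- rail (a point): Point on the axis of the round steel guide rail (12 mm diameter) of the back stop: it runs along y at x = -78, z = 48, between end blocks 60 mm high at y = -108 and 134.
- notches (a point): Nominal centre of the wide parking notch (33 mm) of the toothed steel index strip, at tooth-top height (z = 46; notch floors z = 36). The strip, 12 mm wide, runs along y at x = -105. Towards the cut follow four notches 10 mm wide, nominally 45, 75, 105 and 135 mm on. Slotted screw holes let it be shifted as a trim allowance: it sits up to 8 mm either way along y, not measured, so feel for the notch.
- stop (a joint): Slide of the aluminium back stop along its rail, m, growing towards the cut (the cutter's -y). Stop face to cut: 225 mm - 1000 x joint. It starts in the parking notch, within 0.004 of 0. Notch for 180 mm pads at 0.045, 150 mm at 0.075, 120 mm at 0.105, 90 mm at 0.135, each up to 0.009 off with the strip and play. 1.2 N of friction; range -0.014 to 0.146. Carriage 36 mm wide (y), top at z = 62.
- knob (a joint): Lift of the index knob, m, 0 to 0.015. It slides straight up in the stop; a spring presses it down (4 N at 0, 0.25 N more per mm). Its pin, 8 x 8 mm, stands in the strip: 0 with the pin fully down in a notch, 0.0095 with the pin on top of a tooth. In a notch the pin holds the stop; lifted, or with the pin riding on a tooth, the stop slides.
- knob_top (a point): Top centre of the index knob, on the pin's axis: upright black cylinder, 26 mm diameter, 24 mm high, top at z = 100 when fully down; the parts of the stop below it reach z = 62. It stands at x = -105, y = 73 mm - 1000 x joint stop. Axes: those of the cutter.
- stop_face (a point): Point at board height under the tongue of the back stop, on the side that faces the cut (pads butt against it), 18 mm nearer the cut than the knob. The tongue is 12 mm thick (y), x from -64 to -8, up to z = 47.
- guide (a joint): Angle of the aluminium angle guide about its pivot pin, rad: 0 when it lies flush along the rear fence, growing as its free end swings out over the board towards the robot, 0 to 0.58. It stays where it is left, about 0.12 N m of friction.
- guide_pivot (a point): Top of the guide's pivot pin, at x = 103.5, y = -130, z = 42.5. The guide is a flat bar 22 mm wide (11 mm either side of the pivot line), 12 mm thick, from z = 30.5 to 42.5; this point's y axis runs along the bar to its free end.
- guide_end (a point): Top of the guide's free end, on its centre line, 193 mm from the pivot.
- clipboard: Dark wooden clipboard with a sheet of paper, 320 x 230 mm (x, y), 4 mm thick, fixed, steel clip at its +x end; left or right of the cutter. Origin at the centre of its underside. One of the three sample pads lies on it, the other two on a grey cutting mat of the same size on the other side.
- pad_short: Sample pad of corrugated board, 80 x 120 x 6 mm (x, y, z): 120 mm pads. Origin at the centre of its underside.
- pad_middle: Sample pad of corrugated board, 80 x 150 x 6 mm (x, y, z): 150 mm pads. Origin at the centre of its underside.
- pad_long: Sample pad of corrugated board, 80 x 180 x 6 mm (x, y, z): 180 mm pads. Origin at the centre of its underside.
- knife: Closed grey utility knife, 152 x 20 x 14 mm, lying loose on the board of the cutter left of the back stop, roughly along x. Origin at the centre of its underside.
- marker: White marker pen with black cap, 132 x 16 x 16 mm, lying loose on the board of the cutter between the knife and the back stop, roughly along x. Origin under the middle of its barrel.
Things that resemble listed ones, but are neither listed nor needed, are in the scene too. What is shaped like the pad_short but pink is not meant.

How it is judged:
By the outcome, as a careful person would: the job done as asked, in the order asked, and still so for the second after the job is handed in, with the robot touching nothing.
It also fails if it takes over 42 s, if anything falls off the work surface, if the arm or the gripper's body presses on something with over 40 N, if the wrist force passes 120 N, or if a joint passes its speed limit or range.

ROBOT

A 6-joint arm with a two-finger parallel gripper is mounted at the origin on the work surface. World frame = base frame: x ahead of the robot, y to its left, z up, the work surface at z = 0. Lengths are in mm, angles in rad, forces in N, time in s.
With the tool pointing down it reaches from about 375 to 925 mm from the base axis. Payload 5.7 kg.
Tool frame: the origin (TCP) lies at the very end of the fingers, on their centre line; the grasp point (between the pads) lies 19 mm behind it (grip_depth is the distance from the TCP to the grasp point, in mm); z points along the fingers, y is the line along which they close (so a half turn about z gives the same grasp; the last joint's range is limited). The gripper opens to 85 mm and grips with 20 to 120 N. Pads are 22 mm wide; open, the fingers measure 114 mm over their backs; the gripper's body (76 mm by 85 mm) begins 54 mm behind the grasp point. The pads swing forward as they close: fully open they stand 13 mm farther back than shut.
Start: joints at [-1.309, 0.359, 1.51, -0, 1.272, -0.115], TCP at [220.751, -557.882, 231.267] pointing down, gripper open.
Joint ranges: [-2.97, 2.97], [-1.01, 2.36], [0.21, 2.38], [-0.96, 4.11], [0.2, 2.71], [-2.98, 2.98]. Speed limits (rad/s): [2.39, 2.39, 3.14, 3.14, 3.14, 3.14].

INTERFACE

Orientations are given as [roll, pitch, yaw] about the fixed x, y, z axes, in that order (R = Rz(yaw) Ry(pitch) Rx(roll)).
In Python, from rig import * gives the robot as it stands.
- The arm moves only by the tool step_arm, never from a script. Its argument "targets" is a list that holds one entry, the list of rows, each a list of 7 numbers: the shift along the world's x, y, z in cm, then the turn, a rotation vector about the world's x, y, z in rad, then the opening, from 0 (shut) to 1 (fully open). In form: [[[tx, ty, tz, ax, ay, az, gripper], ...]]. A call has 1 to 10 rows; each row shifts and turns the commanded pose from where the row before left it; what a row does not reach is not made up. A row lasts 1/10 s, in which the tool goes at most 50 mm and 8.59 degrees, less where a joint would pass 70% of its speed; a pose out of reach is approached as far as the arm can. A call with a gripper value outside its range is refused whole. The fingers move at their own pace and stop on an object; "newtons" is the grip in N (left out, the last holds). Time passes only in rows, so rows that do not move let the fingers close. It gives the time, the measured TCP pose, the force, the opening and the grip force at its end, in the units of the state.
- state(): the state, without advancing time (a new reading comes with each control period).
- snapshot(name): name is "scene" or "top"; returns the picture (420x560x3 uint8, red, green, blue); there is no depth.
- camera_model(name): a dict with "fov_y" (degrees; the focal length in pixels is half the picture's height over the tangent of half this angle, whatever the lens; pixels are square), "cx", "cy" (the principal point, pixels), "rvec" (rotation vector, rad) and "tvec" (3), from world to camera coordinates, as OpenCV has them. Camera axes: x right, y down, z forward; pixel columns grow to the right and rows downward; lengths in mm; the calibration is good to about 2 mm. A picture is of the moment at which its call begins. camera_model takes no time and is no camera call.
- hand_in(): hands the job in; it is judged then, once.
The state is a dict: "t": time; "joint_pos": joint angles; "joint_vel": joint speeds; "tau": joint torques, N m; "eef_pos": TCP position; "eef_rot": TCP orientation; "force": force on the tool from outside, world axes, zero at the start; "ft_torque": the same for the moment, N m; "opening": finger opening in mm; "gripper_force": force on a finger pad.
Only numpy, scipy, OpenCV 4.12 (cv2) and the standard library are available. Lean on these libraries where they do the work, as an engineer would, in place of code of your own. Each camera call takes 0.05 s, during which the arm holds its last target. There are 200 camera calls.

## Working session

There is one attempt and no reset: what is moved stays moved. The work goes in short steps, Python scripts to look and compute and a tool call to move; the robot and the scene stay as the last step left them, time stands still between calls to the robot, and variables do not carry over. Pictures are saved under pics/ and viewed, at most 10 in all, crops included, and the job is handed in when it is done.

Besides the shell and the picture viewer there is one more tool, called after "Request:" by a JSON object that holds its "op" and its "data". step_arm: Moves the arm, as the interface text tells. Its arguments: {"type":"object","properties":{"targets":{"type":"array"},"newtons":{"type":"number"}},"required":["targets"]}

```bash
mkdir -p pics; cat > h.py <<'E'
from rig import *
import numpy as np, cv2
def cam(n):
    c=camera_model(n); f=210/np.tan(np.radians(c["fov_y"])/2)
    K=np.array([[f,0,c["cx"]],[0,f,c["cy"]],[0,0,1]]); R=cv2.Rodrigues(np.array(c["rvec"],float))[0]
    return K,R,np.array(c["tvec"],float).ravel(),c
def ray(n,uv,z):
    K,R,t,_=cam(n); uv=np.atleast_2d(np.array(uv,float))
    d=(R.T@np.linalg.inv(K)@np.c_[uv,np.ones(len(uv))].T).T; o=-R.T@t
    return o+d*((z-o[2])/d[:,2])[:,None]
def proj(n,P):
    K,R,t,_=cam(n); p=(K@(R@np.atleast_2d(P).T+t[:,None])).T
    return p[:,:2]/p[:,2:]
E
python3 - <<'E'
from h import *
for n in("scene","top"):
    im=snapshot(n); cv2.imwrite(f"pics/{n}0.png",im[:,:,::-1]); print(n,camera_model(n))
print(state())
E
```

```text
scene {'fov_y': 42.96275504891314, 'cx': 282.59957801556106, 'cy': 202.2782653798042, 'rvec': array([ 0.94034145,  2.56184361, -0.93811782]), 'tvec': array([ 354.54830493, -166.50749747, 1865.39290255])}
top {'fov_y': 57.54723517033793, 'cx': 278.83382574989133, 'cy': 209.85814645988097, 'rvec': array([ 2.09379333, -2.14047787,  0.1994814 ]), 'tvec': array([   3.01495261,  472.9443519 , 1199.55527073])}
{'t': 0.1, 'joint_pos': array([-1.30908655e+00,  3.59426323e-01,  1.51136921e+00, -1.80098498e-05,
        1.27249854e+00, -1.15108962e-01]), 'joint_vel': array([ 0.00090663, -0.00065873, -0.00349783,  0.00219716, -0.00079467,
       -0.00071735]), 'tau': array([ 5.85721609e-04, -5.28648555e+01, -2.79351157e+01, -1.74915299e-04,
        5.00807320e-03,  1.59694696e-05]), 'eef_pos': array([ 220.59422878, -557.29065095,  230.52447759]), 'eef_rot': array([-3.13990052e+00, -1.78324890e-04,  3.76823892e-01]), 'force': array([ 0.30140762, -1.01687062, -0.46301598]), 'ft_torque': array([-0.00040826, -0.039384  ,  0.05955073]), 'gripper_force': 0.0, 'opening': 85.52088615806777}
```

View pics/top0.png

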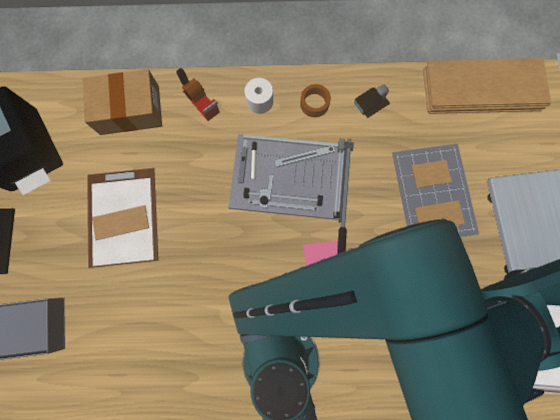

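View pics/scene0.png

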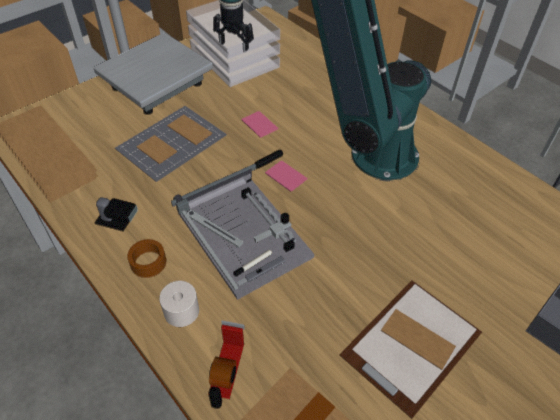

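The top view shows the cutter at about (290,175). Its knob is at about (265,182), the guide at about (305,155), and the clipboard with one pad at (120,222). The scene view shows the same layout, with knob candidates at (285,217) and (290,243). Next I'll measure the pad and crop in on the cutter.

```bash
python3 - <<'E'
from h import *
t=cv2.imread("pics/top0.png"); s=cv2.imread("pics/scene0.png")
hsv=cv2.cvtColor(t,cv2.COLOR_BGR2HSV)
# pad on clipboard: brown inside paper
for nm,(x0,y0,x1,y1) in dict(clip=(93,182,154,262)).items():
    m=np.zeros(t.shape[:2],np.uint8); r=hsv[y0:y1,x0:x1]; m[y0:y1,x0:x1]=(r[:,:,1]>70)*255
    c=max(cv2.findContours(m,0,1)[0],key=cv2.contourArea); R=cv2.minAreaRect(c); b=cv2.boxPoints(R); P=ray("top",b,10)
    print(nm,R,np.linalg.norm(P-np.roll(P,1,0),axis=1)+1)
hs=cv2.cvtColor(s,cv2.COLOR_BGR2HSV); print("base px",proj("top",[[0,0,0]]),ray("top",[[290,175]],30))
a=cv2.resize(t[125:230,220:360],None,fx=5.7,fy=5.7,interpolation=2); cv2.imwrite("pics/tc.png",a)
a=cv2.resize(s[145:295,165:325],None,fx=4,fy=4,interpolation=2); cv2.imwrite("pics/sc.png",a); 
E
```

```text
clip ((119.85671997070312, 222.37918090820312), (23.0106258392334, 55.46535110473633), 77.00537872314453) [ 80.30545273 184.76619532  80.58077367 182.68323905]
base px [[279.79496085 360.6278188 ]] [[594.41942835 -47.3897258   30.        ]]
```

View pics/tc.png

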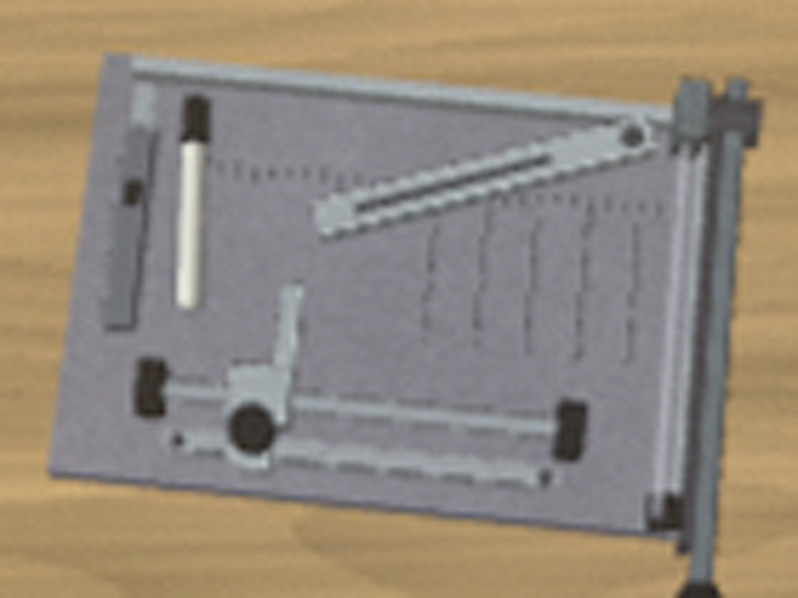

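View pics/sc.png

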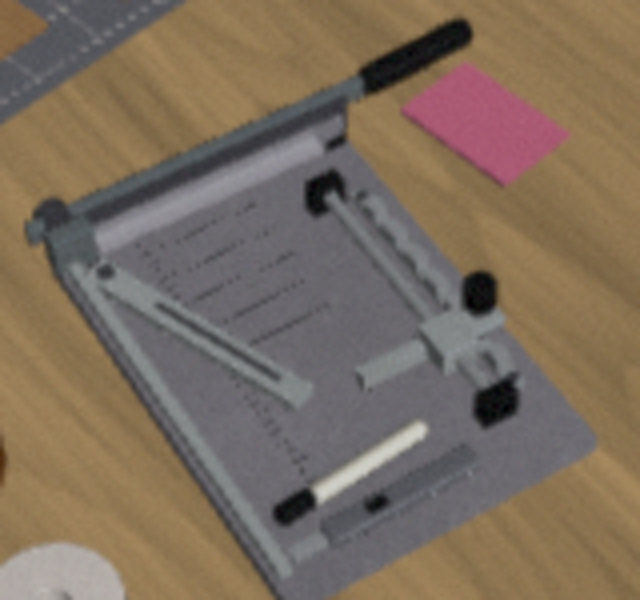

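The top crop shows the real knob at (251,428), the guide pivot at (633,135), the guide's free end at about (330,215), and board corners at (108,55) and (50,472). The pad measures about 183x80 mm, so it is the 180 mm pad, whose notch is nominally at stop 0.045.

Things that could be taken for the knob in the top crop:
- rail end blocks at (150,385) and (570,430)
- strip screws at (180,438) and (545,478)
- marker cap at (195,118)

The round cylinder on the carriage at (251,428) is the knob. In the scene crop it stands at (481,290).

```bash
cat >> h.py <<'E'
def kabsch(L,W):
    L=np.array(L,float);W=np.array(W,float);l=L.mean(0);w=W.mean(0);A=L-l;B=W-w
    yaw=np.arctan2((A[:,0]*B[:,1]-A[:,1]*B[:,0]).sum(),(A*B).sum())
    R=np.array([[np.cos(yaw),-np.sin(yaw)],[np.sin(yaw),np.cos(yaw)]]);return R,w-R@l,yaw
E
python3 - <<'E'
from h import *
tp=lambda x,y:[(x+.5)/5.7-.5+220,(y+.5)/5.7-.5+125]
sp=lambda x,y:[(x+.5)/4-.5+165,(y+.5)/4-.5+145]
pts=[("top",tp(633,135),42.5,(103.5,-130)),("top",tp(108,55),30,(130,190)),("top",tp(50,472),30,(-130,190)),
("scene",sp(105,272),42.5,(103.5,-130)),("scene",sp(597,440),30,(-130,190))]
W=[ray(n,p,z)[0,:2] for n,p,z,_ in pts]; L=[p[3] for p in pts]
R,t,yaw=kabsch(L,W); print("pose",t,yaw); print("resid",np.round(np.array(W)-(np.array(L)@R.T+t),1))
for nm,n,p,z in [("knob","top",tp(251,428),100),("knob","scene",sp(481,283),100),("gend","top",tp(330,214),42.5),("gend","scene",sp(298,386),42.5),("blkL","top",tp(150,380),60),("blkR","top",tp(570,425),60)]:
    w=ray(n,p,z)[0]; print(nm,n,w.round(1),"local",(R.T@(w[:2]-t)).round(1))
E
```

```text
pose [594.02690307 -42.53525082] -0.12952076862709852
resid [[ 1.1 -1.6]
 [-3.7 -3.7]
 [-1.5 -3.3]
 [ 1.1  3.3]
 [ 3.1  5.3]]
knob top [495.8  39.3 100. ] local [-107.9   68.5]
knob scene [499.6  45.2 100. ] local [-104.9   74.8]
gend top [636.4  -6.3  42.5] local [37.4 41.4]
gend scene [634.2  -1.9  42.5] local [34.6 45.5]
blkL top [534.2  98.3  60. ] local [-77.5 131.9]
blkR top [ 502.4 -140.    60. ] local [ -78.3 -108.5]
```

Request:
{"op": "step_arm", "data": {"targets": [[[2.7,3.7,0,0,0,-0.036,0],[2.7,3.7,0,0,0,-0.036,0],[2.7,3.7,0,0,0,-0.036,0],[2.7,3.7,0,0,0,-0.036,0],[2.7,3.7,0,0,0,-0.036,0],[2.7,3.7,0,0,0,-0.036,0],[2.7,3.7,0,0,0,-0.036,0],[2.7,3.7,0,0,0,-0.036,0],[2.7,3.7,-1,0,0,-0.036,0],[2.7,3.7,-2,0,0,-0.036,0]]]}}

```text
t: 1.1
eef_pos: [492.7, -186.8, 202.2]
eef_rot: [3.14, -0.003, 0.015]
force: [1.5, -1.0, -0.2]
opening: -0.3
gripper_force: 0.0
```

Request:
{"op": "step_arm", "data": {"targets": [[[2.6,3.6,-2,0,0,-0.036,0],[2.7,3.7,-2,0,0,-0.036,0],[2.7,3.7,-2,0,0,-0.036,0],[2.7,3.7,-2,0,0,-0.036,0],[0,0,-3,0,0,0,0],[0,0,-2,0,0,0,0],[0,0,0,0,0,0,0]]]}}

```text
t: 1.8
eef_pos: [595.0, -39.8, 68.0]
eef_rot: [-3.141, 0.007, -0.126]
force: [-1.2, -0.3, -0.1]
opening: 0.6
gripper_force: 0.0
```

```bash
python3 - <<'E'
from h import *
a=snapshot("top");b=snapshot("scene")
im=np.hstack([cv2.resize(a[120:230,225:355,::-1],(396,336)),cv2.resize(b[145:295,165:325,::-1],(358,336))]);cv2.imwrite("pics/v1.png",im)
print(state()["eef_pos"],state()["force"],proj("scene",[state()["eef_pos"]]),proj("top",[state()["eef_pos"]]))
E
```

```text
[597.34232913 -40.85246629  71.08395728] [-0.02923695  0.04357376  1.23705058] [[240.5178493  220.69718779]] [[288.23173935 170.62470401]]
```

View pics/v1.png

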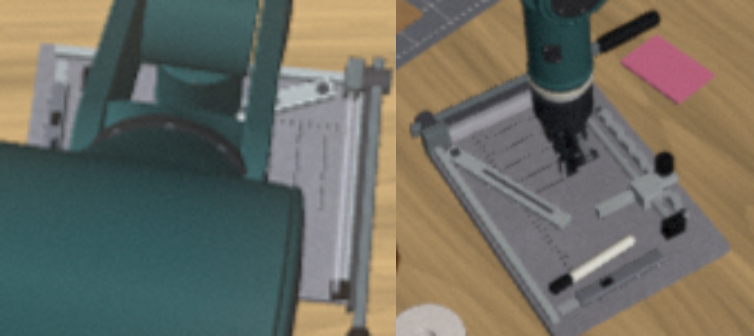

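The picture shows the fingertips just above the board at about (575,170) in the right half. That is on the robot side of the guide, clear of both the guide and the tongue.

Request:
{"op": "step_arm", "data": {"targets": [[[0,0,-2,0,0,0,0],[0,0,-1.4,0,0,0,0],[0,0,0,0,0,0,0],[0.99,-0.13,0,0,0,0,0],[0.99,-0.13,0,0,0,0,0],[0.99,-0.13,0,0,0,0,0],[0.99,-0.13,0,0,0,0,0],[0.99,-0.13,0,0,0,0,0]]]}}

```text
t: 2.7
eef_pos: [648.3, -47.4, 37.5]
eef_rot: [-3.141, -0.0, -0.127]
force: [-0.0, -0.2, -1.0]
opening: -0.1
gripper_force: 0.5
```

Request:
{"op": "step_arm", "data": {"targets": [[[0.99,-0.13,-0.2,0,0,0,0],[0.79,-0.1,0,0,0,0,0],[0.3,-0.04,0,0,0,0,0],[0,0,0,0,0,0,0]]]}}

```text
t: 3.1
eef_pos: [668.8, -50.2, 35.2]
eef_rot: [3.142, -0.001, -0.127]
force: [0.0, 0.2, 1.0]
opening: -0.0
gripper_force: 0.0
```

Request:
{"op": "step_arm", "data": {"targets": [[[0.2,-0.03,0,0,0,0,0],[0.2,-0.03,0,0,0,0,0],[0.2,-0.03,0,0,0,0,0],[0,0,0,0,0,0,0]]]}}

```text
t: 3.5
eef_pos: [674.2, -51.0, 35.3]
eef_rot: [-3.141, -0.0, -0.127]
force: [-0.5, 1.1, 0.7]
opening: 0.0
gripper_force: 0.1
```

```bash
python3 - <<'E'
from h import *
b=snapshot("scene");cv2.imwrite("pics/v2.png",cv2.resize(b[145:295,165:325,::-1],(640,600)))
print(state()["eef_pos"],state()["force"])
E
```

```text
[674.18087325 -51.05295517  35.31276063] [-0.11455365 -0.2206801  -0.20497246]
```

View pics/v2.png

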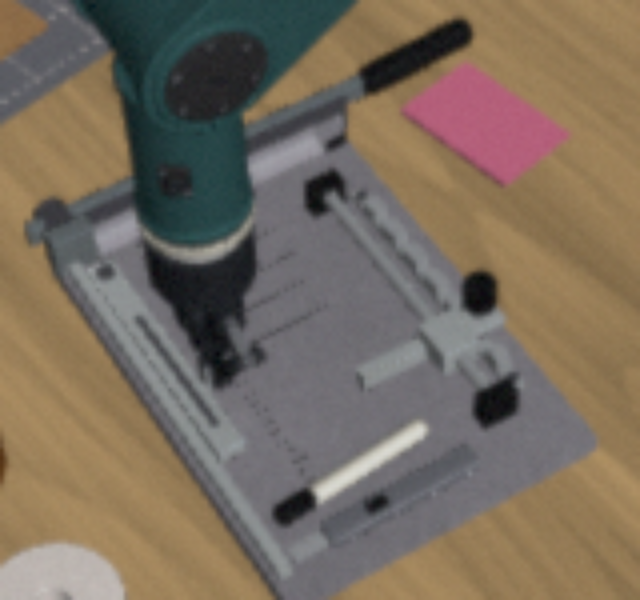

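The guide is moving with the fingers and is nearly flush, with its free end at about (235,445). I'll keep going in small steps until the force rises.

Request:
{"op": "step_arm", "data": {"targets": [[[0.2,-0.03,0,0,0,0,0],[0.2,-0.03,0,0,0,0,0],[0.2,-0.03,0,0,0,0,0],[0,0,0,0,0,0,0]]]}}

```text
t: 3.95
eef_pos: [676.0, -51.3, 34.9]
eef_rot: [-3.141, 0.008, -0.127]
force: [-9.9, 0.5, 8.0]
opening: 0.3
gripper_force: 5.2
```

Request:
{"op": "step_arm", "data": {"targets": [[[-1,0.13,0,0,0,0,0],[-1,0.13,0,0,0,0,0],[0,0,4,0,0,0,0],[0,0,4,0,0,0,0],[-2,1.2,3,0,0,0,1],[-4,2.3,0,0,0,0,1],[-4,2.3,0,0,0,0,1],[-4,2.3,0,0,0,0,1],[-2,1.2,0,0,0,0,1],[0,0,0,0,0,0,1]]]}}

```text
t: 4.95
eef_pos: [495.9, 45.2, 145.2]
eef_rot: [-3.141, 0.002, -0.125]
force: [0.2, -0.5, 0.4]
opening: 84.7
gripper_force: 0.0
```

```bash
python3 - <<'E'
from h import *
a=snapshot("top");b=snapshot("scene")
im=np.hstack([cv2.resize(a[120:230,225:355,::-1],(396,336)),cv2.resize(b[145:295,165:325,::-1],(358,336))]);cv2.imwrite("pics/v3.png",im)
print(state()["eef_pos"],state()["eef_rot"],state()["force"],state()["opening"])
E
```

```text
[500.67647254  43.73125577 145.80493736] [-3.14152976e+00 -2.47477513e-03 -1.26437923e-01] [ 0.39977948 -0.10540761  0.69941854] 85.45998762931478
```

View pics/v3.png

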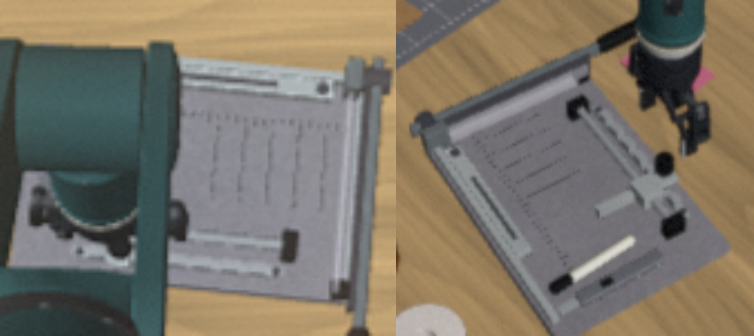

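The guide lies flush along the fence, visible in both halves. The open gripper stands over the knob, so I'll descend and grip.

Request:
{"op": "step_arm", "data": {"targets": [[[0,0,-3,0,0,0,1],[0,0,-3,0,0,0,1],[0,0,-1.4,0,0,0,1],[0,0,0,0,0,0,1],[0,0,0,0,0,0,0],[0,0,0,0,0,0,0],[0,0,0,0,0,0,0],[0,0,0,0,0,0,0],[0,0,0,0,0,0,0]]], "newtons": 40}}

```text
t: 5.95
eef_pos: [500.8, 43.6, 72.2]
eef_rot: [-3.141, -0.002, -0.127]
force: [-0.7, -1.1, 3.4]
opening: 25.2
gripper_force: 38.9
```

Request:
{"op": "step_arm", "data": {"targets": [[[0,0,0.5,0,0,0,0],[0,0,0.5,0,0,0,0],[0,0,0.3,0,0,0,0],[0,0,0,0,0,0,0]]]}}

```text
t: 6.35
eef_pos: [500.6, 43.6, 84.6]
eef_rot: [-3.141, -0.001, -0.127]
force: [3.2, -0.3, -7.7]
opening: 24.7
gripper_force: 39.6
```

Request:
{"op": "step_arm", "data": {"targets": [[[-0.05,-0.4,0,0,0,0,0],[-0.05,-0.4,0,0,0,0,0],[-0.05,-0.4,0,0,0,0,0],[-0.05,-0.4,0,0,0,0,0],[-0.05,-0.4,0,0,0,0,0],[-0.05,-0.4,0,0,0,0,0],[-0.05,-0.4,0,0,0,0,0],[0,0,0,0,0,0,0]]]}}

```text
t: 7.15
eef_pos: [497.0, 14.9, 84.3]
eef_rot: [3.141, -0.001, -0.128]
force: [4.2, -2.0, -7.4]
opening: 24.8
gripper_force: 39.7
```

Request:
{"op": "step_arm", "data": {"targets": [[[0,0,-0.15,0,0,0,0],[0,0,-0.15,0,0,0,0],[0,0,-0.1,0,0,0,0],[0,0,0,0,0,0,0]]]}}

```text
t: 7.55
eef_pos: [497.1, 15.3, 81.6]
eef_rot: [3.141, -0.001, -0.127]
force: [1.6, -2.1, 9.2]
opening: 25.0
gripper_force: 41.5
```

The pin is resting on a tooth: the force changed sign at about 9.4 mm of lift. I'll loosen the fingers and push the knob sideways so the spring can drop the pin.

Request:
{"op": "step_arm", "data": {"targets": [[[0,0,0,0,0,0,0.37],[0,0,0,0,0,0,0.37],[0,0,-0.3,0,0,0,0.37],[0,0,-0.3,0,0,0,0.37],[-0.01,-0.1,0,0,0,0,0.37],[-0.01,-0.1,0,0,0,0,0.37],[-0.02,-0.1,0,0,0,0,0.37],[-0.01,-0.1,0,0,0,0,0.37],[-0.01,-0.1,0,0,0,0,0.37]]]}}

```text
t: 8.45
eef_pos: [495.9, 11.1, 74.2]
eef_rot: [-3.141, 0.0, -0.128]
force: [-0.2, 4.0, -1.0]
opening: 31.3
gripper_force: 1.8
```

Request:
{"op": "step_arm", "data": {"targets": [[[-0.01,-0.1,0,0,0,0,0.37],[-0.02,-0.1,0,0,0,0,0.37],[-0.01,-0.1,0,0,0,0,0.37],[-0.01,-0.1,0,0,0,0,0.37],[-0.01,-0.1,0,0,0,0,0.37]]]}}

```text
t: 8.95
eef_pos: [495.2, 5.7, 74.2]
eef_rot: [-3.141, 0.0, -0.127]
force: [0.2, 3.9, -1.7]
opening: 31.6
gripper_force: 1.8
```

Request:
{"op": "step_arm", "data": {"targets": [[[-0.01,-0.1,0,0,0,0,0.37],[-0.02,-0.1,0,0,0,0,0.37],[-0.01,-0.1,0,0,0,0,0.37]]]}}

```text
t: 9.25
eef_pos: [494.8, 2.6, 74.2]
eef_rot: [-3.142, 0.0, -0.127]
force: [-0.5, 3.3, -1.6]
opening: 31.8
gripper_force: 1.8
```

Request:
{"op": "step_arm", "data": {"targets": [[[-0.01,-0.1,0,0,0,0,0.37],[-0.02,-0.1,0,0,0,0,0.37],[-0.01,-0.1,0,0,0,0,0.37]]]}}

```text
t: 9.55
eef_pos: [494.4, -0.4, 74.2]
eef_rot: [-3.142, 0.0, -0.127]
force: [-0.4, 3.1, -2.8]
opening: 31.5
gripper_force: 1.6
```

Request:
{"op": "step_arm", "data": {"targets": [[[-0.01,-0.1,0,0,0,0,0.37],[-0.02,-0.1,0,0,0,0,0.37],[-0.01,-0.1,0,0,0,0,0.37]]]}}

```text
t: 9.85
eef_pos: [494.2, -3.5, 74.3]
eef_rot: [3.141, -0.0, -0.127]
force: [-0.5, 0.5, -0.8]
opening: 31.3
gripper_force: 0.6
```

Request:
{"op": "step_arm", "data": {"targets": [[[-0.01,-0.1,0,0,0,0,0.37],[-0.02,-0.1,0,0,0,0,0.37],[0,0,0,0,0,0,0.37]]]}}

```text
t: 10.15
eef_pos: [494.0, -5.4, 74.3]
eef_rot: [-3.141, -0.0, -0.127]
force: [-0.3, 1.5, -1.8]
opening: 31.6
gripper_force: 0.8
```

Request:
{"op": "step_arm", "data": {"targets": [[[-0.01,-0.1,0,0,0,0,0.37],[-0.02,-0.1,0,0,0,0,0.37],[0,0,0,0,0,0,0.37]]]}}

```text
t: 10.45
eef_pos: [494.0, -5.8, 74.4]
eef_rot: [-3.139, -0.001, -0.129]
force: [1.6, 10.4, -0.8]
opening: 31.5
gripper_force: 5.2
```

Pushing is now blocked at 10 N, against about 3 N while sliding, so the pin is in the notch. I'll back off, rise, and touch the knob top with closed fingers to check it is fully down.

Request:
{"op": "step_arm", "data": {"targets": [[[0.04,0.3,0,0,0,0,0.37],[0.02,0.15,0,0,0,0,0.6],[0,0,0,0,0,0,1],[0,0,0,0,0,0,1],[0,0,2,0,0,0,1],[0,0,3,0,0,0,1],[-0.02,-0.15,0,0,0,0,0],[0,0,0,0,0,0,0],[0,0,0,0,0,0,0],[0,0,0,0,0,0,0]]]}}

```text
t: 11.45
eef_pos: [493.0, -4.2, 123.3]
eef_rot: [-3.141, 0.002, -0.127]
force: [-0.4, 0.2, 0.2]
opening: 28.2
gripper_force: 0.0
```

Request:
{"op": "step_arm", "data": {"targets": [[[0,0,-1,0,0,0,0],[0,0,-0.4,0,0,0,0],[0,0,0,0,0,0,0]]]}}

```text
t: 11.75
eef_pos: [492.9, -4.1, 108.9]
eef_rot: [-3.141, 0.003, -0.127]
force: [-0.1, -1.1, 0.1]
opening: 0.0
gripper_force: 0.0
```

Request:
{"op": "step_arm", "data": {"targets": [[[0,0,-0.3,0,0,0,0],[0,0,-0.2,0,0,0,0],[0,0,-0.2,0,0,0,0],[0,0,0,0,0,0,0]]]}}

```text
t: 12.15
eef_pos: [493.8, -4.3, 103.1]
eef_rot: [-3.142, 0.0, -0.127]
force: [-0.3, -0.3, -0.1]
opening: 0.2
gripper_force: 0.0
```

Request:
{"op": "step_arm", "data": {"targets": [[[0,0,-0.1,0,0,0,0],[0,0,-0.1,0,0,0,0],[0,0,0,0,0,0,0]]]}}

```text
t: 12.45
eef_pos: [493.9, -4.3, 101.2]
eef_rot: [-3.141, -0.0, -0.127]
force: [-0.7, -0.4, 1.1]
opening: -0.2
gripper_force: 0.0
```

The fingers are at 101 mm with no resistance, so the knob is down (riding on a tooth, its top would be at 109.5). I'll press once lightly, then retreat and look.

Request:
{"op": "step_arm", "data": {"targets": [[[0,0,-0.1,0,0,0,0],[0,0,-0.1,0,0,0,0],[0,0,0,0,0,0,0]]]}}

```text
t: 12.75
eef_pos: [494.1, -4.3, 99.9]
eef_rot: [-3.142, -0.0, -0.127]
force: [-1.8, -0.5, 6.7]
opening: 0.0
gripper_force: 3.9
```

Request:
{"op": "step_arm", "data": {"targets": [[[0,0,3,0,0,0,0],[0,0,4,0,0,0,0],[0,0,4,0,0,0,0],[0,-4,3,0,0,0,0],[0,-4,0,0,0,0,0],[0,-4,0,0,0,0,0],[0,-4,0,0,0,0,0],[0,-4,0,0,0,0,0],[0,-4,0,0,0,0,0],[0,-4,0,0,0,0,0]]]}}

```text
t: 13.75
eef_pos: [493.6, -285.9, 239.2]
eef_rot: [-3.141, -0.0, -0.127]
force: [0.3, -0.0, -0.3]
opening: 0.1
gripper_force: 0.0
```

Request:
{"op": "step_arm", "data": {"targets": [[[0,-4,0,0,0,0,0],[0,-4,0,0,0,0,0],[0,0,0,0,0,0,0],[0,0,0,0,0,0,0]]]}}

```text
t: 14.15
eef_pos: [493.5, -364.8, 238.7]
eef_rot: [-3.141, 0.001, -0.129]
force: [-0.4, -0.3, 0.0]
opening: -0.1
gripper_force: 0.0
```

```bash
python3 - <<'E'
from h import *
a=snapshot("top");b=snapshot("scene")
im=np.hstack([cv2.resize(a[120:230,225:355,::-1],(396,336)),cv2.resize(b[145:295,165:325,::-1],(358,336))]);cv2.imwrite("pics/v4.png",im)
print(state()["eef_pos"],state()["force"])
E
```

```text
[ 493.63560496 -363.0879838   238.90509441] [ 0.75875125 -0.56337353 -0.05814926]
```

View pics/v4.png

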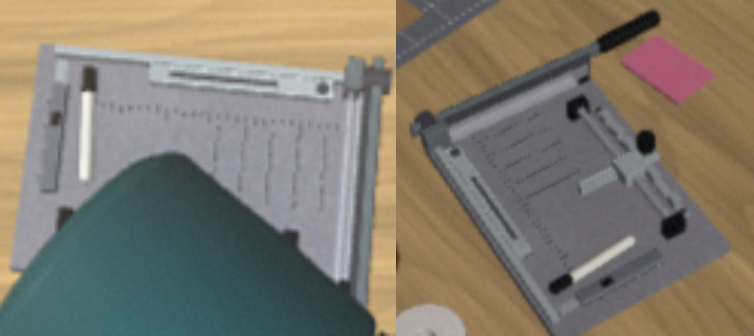

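The knob top is at z = 100, so it is fully down. The guide is flush, and the knife, marker and pads are where they were.

```bash
python3 -c "
from rig import *
print(hand_in())"
```

```text
the job is handed in; nothing more can be done
None
```

The job is handed in: the angle guide lies flush along the rear fence, and the back stop is in the 180 mm notch with its index knob fully down (top at z = 100 by touch). It took about 14 s of the 42 s, and the pads, knife and marker were left alone.

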